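# Free the pawl with a rod, then lower the press on to the blade

## Task

Pick up the release rod, work its tip under the press's pawl and flick the pawl up and right over, out of the teeth and back on its stop; touch the pawl only with the rod and do not force anything. Lay the rod back on the bench clear of the press, then push the press head down by its round pad, gently, until you feel it bear on the blade, and let go, leaving it there. Leave the drift and the wrench on the bench where they lie.

Things in the scene. Friction and masses are not known exactly. Their poses are not given: they have to be found in the camera images.
- press: dark steel bench straightening press, fixed. Origin on the bench under the column; x from the pawl to the column (away from the robot at yaw 0), y left, z up. Base plate x -120..90, y -180..50, 16 thick. Column x 17..51, y -15..15, 262 tall. Toothed ram bar before it, y -10..10, tips at x = -9. Bed and platen at about (0, -115). Only base plate and pawl lie at y above 20.
- ram (a joint): lowering of ram and platen in m: 0 = fully up, 0.06 to 0.08 = platen on the blade. The slide is stiff and stays where it is left; pushing it down takes about 3 to 8 N. With the pawl in the teeth it is blocked after at most 18 mm.
- pawl (a joint): pawl angle in rad: about 0 to 0.1 = in the teeth, leaning from the pivot up towards the ram bar, 50 degrees above level at 0. Grows as it swings up, over and away from the bar (to press -x); upright at 0.70; let go below that it falls back in, beyond about 0.9 it falls over on to its stop at 1.75 and stays. Swinging it takes 1 to 4 N near its free edge.
- pawl_pivot (a point): point on the pawl's pivot axis (parallel to press y), 100 mm above the bench, at press x = -49, y = 37.5, below the middle of the overhanging half. The post under the pivot (26 x 24 mm) and the stop lug (16 x 20 mm, x = -98, 106 mm tall) stand at y = 0. The rod should never press the pawl with more than 15 N.
- pawl_edge (a point): middle of the overhanging half's free upper edge, 62 mm from pawl_pivot on the mid plane of the pawl, a flat steel plate 10 mm thick, 65 mm wide (press y -10..55), reaching from 6 to 62 mm from the pivot. The part at press y above 20 overhangs clear of bar and column: the rod goes under there, on the side towards the bar. A nose at y -10..10 sits in the teeth.
- platen_face (a point): centre of the underside of the platen, the square steel pressing plate (80 x 80 x 12 mm) at the end of the ram's side arm; moves with the ram. It should bear on the blade with 3 N at least when pushed home, and never with more than 25 N.
- push_pad (a point): centre of the flat top of the platen's round push pad (48 mm diameter), straight above the platen, 95 mm over its underside: push here, straight down
- bed: the bed block bolted to the press base under the platen. Origin: centre of its underside, 16 mm above the bench. A screw raises its table; on the table a bare knife blade (30 mm wide, about 190 mm long, along the press x) lies flat between four pins. How high the table is set is not measured: the top of the blade lies anywhere from 45 to 65 mm above the bench; feel for it
- rod: release rod: square-edged dark steel grip 80 mm long, 20 mm wide, 26 mm tall, with a round steel rod of 10 mm diameter sticking 120 mm out of its +x end; 0.33 kg, lying on the bench. Origin: centre of the grip's underside; x points along the rod to its tip.
- rod_grip (a point): best grasp point, 26 mm towards the rod from the grip's centre, near the centre of mass, at mid height (13 mm above the underside). Grasp across the 20 mm width.
- rod_tip (a point): end of the round rod, on its axis, 160 mm from the grip's centre, 13 mm above the underside
- drift: bystander: longer, thinner square drift without a thick grip, 12 mm square, 250 mm long; origin on its underside
- wrench: bystander: bright open wrench; origin on its underside
There are look-alikes about, which are no part of the job. Leave any turquoise look-alike of the rod alone.

How it is judged:
By the outcome, as a careful person would: the job done as asked, in the order asked, and still so for the second after the job is handed in, with the robot touching nothing.
It also fails if it takes over 72 s, if anything falls off the work surface, if the arm or the gripper's body presses on something with over 40 N, if the wrist force passes 120 N, or if a joint passes its speed limit or range.

## Robot

A 7-joint arm with a two-finger parallel gripper is mounted at the origin on the work surface. World frame = base frame: x ahead of the robot, y to its left, z up, the work surface at z = 0. Lengths are in mm, angles in rad, forces in N, time in s.
With the tool pointing down it reaches from about 350 to 900 mm from the base axis. Payload 19.9 kg.
Tool frame: the origin (TCP) lies midway between the tips of the shut fingers; the grasp point (between the pads) lies 19 mm behind it; z points along the fingers, y is the line along which they close (so a half turn about z gives the same grasp; the last joint's range is limited). The gripper opens to 94 mm and grips with 3 to 60 N. Pads are 16 mm wide; open, the fingers measure 119 mm over their backs; the gripper's body (75 mm by 177 mm) begins 78 mm behind the grasp point.
Start: joints at [-1.175, 0.417, -0.01, 1.614, 0.005, 1.111, -0.053], TCP at [264.955, 566.037, 205.425] pointing down, gripper open.
Joint ranges: [-2.81, 2.81], [-0.39, 2.02], [-1.27, 1.25], [0.06, 2.57], [-1.19, 4.33], [0.19, 2], [-2.82, 2.82]. Speed limits (rad/s): [1.89, 1.89, 2.39, 2.39, 3.01, 3.01, 3.01].

## Interface

Orientations are given as a unit quaternion [w, x, y, z].
In Python, from bench import bot gives the robot as it stands. The module is installed in compiled form; this text tells all that it offers.
- The arm moves only by the tool drive_tool, never from a script. Its argument "targets" is a list of rows, each a list of 5 numbers: the shift along the tool's x, y, z in mm, then the turn about the tool's z in rad, then the finger opening in mm, from 0 to 94. A call has 1 to 20 rows; each row shifts and turns the commanded pose from where the row before left it, along the tool's axes as they then stand; what a row does not reach is not made up. A row lasts 1/8 s, in which the tool goes at most 62.5 mm and 10.7 degrees, less where a joint would pass 70% of its speed; a pose out of reach is approached as far as the arm can. A call with a gripper value outside its range is refused whole. The fingers move at their own pace and stop on an object; "newtons" is the grip in N (left out, the last holds). Time passes only in rows, so rows that do not move let the fingers close. It gives the time, the measured TCP pose, the force, the opening and the grip force at its end, in the units of the state.
- bot.get_obs(): the state, without advancing time (a new reading comes with each control period).
- bot.get_image(name): name is "scene" or "top" or "wrist"; returns (picture, depth): 400x640x3 uint8, blue, green, red; 400x640 float32, mm along the optical axis (not along the pixel's ray), 0 where there is no reading.
- bot.camera_model(name): a dict with "fov_y" (degrees; the focal length in pixels is half the picture's height over the tangent of half this angle, whatever the lens; pixels are square), "cx", "cy" (the principal point, pixels), "rvec" (rotation vector, rad) and "tvec" (3), from world to camera coordinates, as OpenCV has them. Camera axes: x right, y down, z forward; pixel columns grow to the right and rows downward; lengths in mm; the calibration is good to about 2 mm. A picture is of the moment at which its call begins: read the wrist's pose just before it. camera_model takes no time and is no camera call; for the wrist camera it gives the pose at the moment of the call.
- bot.finish_job(): hands the job in; it is judged then, once.
The state is a dict: "t": time; "joint_pos": joint angles; "joint_velocities": joint speeds; "joint_efforts": joint torques, N m; "eef_pos": TCP position; "eef_rot": TCP orientation; "wrist_force": force on the tool from outside, world axes, zero at the start; "ft_torque": the same for the moment, N m; "width": opening from 0.0 (shut) to 1.0 (fully open); "grip_force": force on a finger pad.
Only numpy, scipy, OpenCV 4.12 (cv2) and the standard library are available. Lean on these libraries where they do the work, as an engineer would, in place of code of your own. Each camera call takes 0.05 s, during which the arm holds its last target. There are 200 camera calls.

## Working session

There is one attempt and no reset: what is moved stays moved. The work goes in short steps, Python scripts to look and compute and a tool call to move; the robot and the scene stay as the last step left them, time stands still between calls to the robot, and variables do not carry over. Pictures are saved under pics/ and viewed, at most 10 in all, crops included, and the job is handed in when it is done.

Besides the shell and the picture viewer there is one more tool, called as name([rows], argument=value, ...), one row to a line, values as JSON. drive_tool: Moves the arm, as the interface text tells. Its arguments: {"type":"object","properties":{"targets":{"type":"array","items":{"type":"array","items":{"type":"number"}}},"newtons":{"type":"number"}},"required":["targets"]}

```bash
mkdir -p pics
cat > h.py <<'E'
import numpy as np, cv2
from bench import bot
def cam(n):
    m=bot.camera_model(n); R=cv2.Rodrigues(np.array(m['rvec'],float))[0]; t=np.array(m['tvec'],float).ravel()
    f=200/np.tan(np.radians(m['fov_y'])/2); return f,m['cx'],m['cy'],R,t
def pts(c,d):
    f,cx,cy,R,t=c; v,u=np.mgrid[:400,:640]
    P=np.stack([(u-cx)/f*d,(v-cy)/f*d,d],-1)
    return (P-t)@R
def plane(c,u,v,z):
    f,cx,cy,R,t=c; o=-R.T@t; r=R.T@np.array([(u-cx)/f,(v-cy)/f,1]); return o+r*(z-o[2])/r[2]
def proj(c,p):
    f,cx,cy,R,t=c; q=R@np.array(p,float)+t; return f*q[0]/q[2]+cx,f*q[1]/q[2]+cy
E
python3 - <<'E'
from h import *
o=bot.get_obs();print(o)
for n in('scene','top'):
    c=cam(n);im,d=bot.get_image(n);cv2.imwrite(f'pics/{n}0.png',im);np.savez(f'pics/{n}0.npz',im=im,d=d)
    print(n,c[0],c[1],c[2],-c[3].T@c[4],(d==0).mean(),bot.camera_model(n).keys())
E
```

```text
{'t': 0.0, 'joint_pos': array([-1.17449929,  0.41799081, -0.01030397,  1.61419111,  0.00467294,
        1.1107017 , -0.05299025]), 'joint_velocities': array([-0.00027589, -0.00011283, -0.00058323, -0.00083107,  0.00010079,
        0.00133633,  0.00101483]), 'joint_efforts': array([ 9.41990584e-04, -8.51262617e+01,  6.39000256e-01, -4.25985575e+01,
       -4.87962656e-02,  1.86998164e-02,  1.13197138e-04]), 'eef_pos': array([264.80411818, 565.69768333, 204.80765121]), 'eef_rot': array([-1.03730236e-04,  2.17151135e-01,  9.76137789e-01, -6.24914764e-04]), 'wrist_force': array([ 0.4813672 , -0.62225445, -0.37354505]), 'ft_torque': array([-0.00783249, -0.00324557,  0.02403045]), 'grip_force': 0.0, 'width': 1.0028320470973677}
scene 408.2237222464181 315.27065186268095 198.64148018783155 [935.82004208 743.40722434 982.02253937] 0.004109375 dict_keys(['fov_y', 'cx', 'cy', 'rvec', 'tvec'])
top 465.60859255105305 321.33775927594866 192.11933217089143 [ 300.0107163     9.8853353  1573.49904702] 0.0041171875 dict_keys(['fov_y', 'cx', 'cy', 'rvec', 'tvec'])
```

View pics/scene0.png

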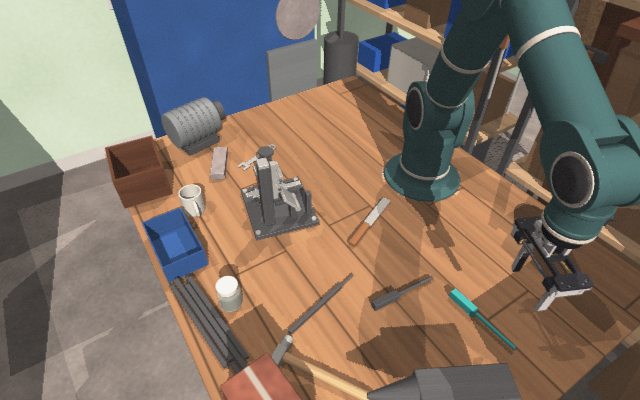

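View pics/top0.png

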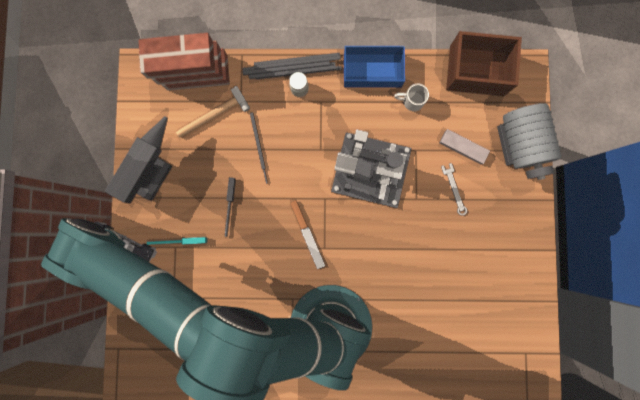

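Look-alikes for the rod: the dark-gripped rod at top (231,205) / scene (400,292), the turquoise one at top (178,241), the thin square drift at top (258,145), and the knife at top (308,235). I choose the dark one at (231,205) because it has a thick grip and a thin round rod, and will check it in a crop.

Run:
```python
from h import *
t=np.load('pics/top0.npz');s=np.load('pics/scene0.npz')
T=t['im'];S=s['im']
a=cv2.resize(T[120:215,322:422],(400,380),interpolation=cv2.INTER_CUBIC)
b=cv2.resize(S[140:245,235:325],(343,400),interpolation=cv2.INTER_CUBIC)
e=cv2.resize(T[170:245,205:255],(133,200),interpolation=cv2.INTER_CUBIC)
e2=cv2.resize(S[265:315,365:440],(300,200),interpolation=cv2.INTER_CUBIC)
C=np.zeros((600,760,3),np.uint8);C[:380,:400]=a;C[:400,410:753]=b;C[400:600,:133]=e;C[400:600,200:500]=e2
cv2.imwrite('pics/crop1.png',C)
ct=cam('top');cs=cam('scene')
P=pts(ct,t['d']);Q=pts(cs,s['d'])
print('bench z',np.median(P[260:300,420:500,2]),np.median(Q[330:340,330:345,2]))
# rod: points above bench in ROI
for n,X,im,roi in(('top',P,T,(170,245,218,245)),('sc',Q,S,(265,315,365,440))):
    r=X[roi[0]:roi[1],roi[2]:roi[3]].reshape(-1,3);g=im[roi[0]:roi[1],roi[2]:roi[3]].reshape(-1,3).astype(int)
    sat=g.max(1)-g.min(1); m=(r[:,2]>4)&(sat<40)&(g.max(1)<150); q=r[m]
    mu,_=q[:,:2].mean(0),0; w=np.linalg.svd(q[:,:2]-mu)[2][0]; 
    if w[0]>0:w=-w
    k=(q[:,:2]-mu)@w; n_=(q[:,:2]-mu)@np.array([-w[1],w[0]])
    print(n,m.sum(),mu,w,np.degrees(np.arctan2(w[1],w[0])),k.min(),k.max(),'ends',mu+w*k.min(),mu+w*k.max())
    for lo in range(int(k.min()),int(k.max()),20):
        j=(k>=lo)&(k<lo+20); 
        if j.any():print(lo,j.sum(),n_[j].min().round(),n_[j].max().round(),np.percentile(q[j,2],[10,50,95]).round())
# press
for n,X,im,roi in(('top',P,T,(115,220,322,425)),('sc',Q,S,(135,250,230,330))):
    r=X[roi[0]:roi[1],roi[2]:roi[3]].reshape(-1,3)
    j=(r[:,2]>11)&(r[:,2]<21); q=r[j][:,:2].astype(np.float32)
    print(n,'base',j.sum(),cv2.minAreaRect(q),cv2.boxPoints(cv2.minAreaRect(q)).round().tolist())
    j=r[:,2]>235;print('coltop',j.sum(),r[j].mean(0),r[j].min(0),r[j].max(0))
```

```text
bench z -0.4661737079059387 -0.4146021344774767
top 258 [413.52133705 339.28256833] [-0.99836728  0.05712073] 176.7254406478905 -72.9855027918395 122.69799110819083 ends [486.3876748 335.1135828] [291.02367765 346.2911677 ]
-72 40 -10.0 9.0 [15. 25. 30.]
-52 43 -10.0 10.0 [17. 24. 30.]
-32 43 -13.0 9.0 [18. 24. 30.]
-12 39 -11.0 11.0 [ 6. 24. 30.]
8 18 -8.0 1.0 [12. 16. 21.]
28 17 -11.0 1.0 [10. 16. 22.]
48 13 -8.0 -0.0 [11. 17. 22.]
68 16 -10.0 0.0 [12. 16. 21.]
88 16 -10.0 335.0 [ 16.  18. 411.]
108 10 -10.0 -2.0 [12. 14. 19.]
sc 430 [421.21253512 347.64843076] [-0.99727225  0.07381095] 175.76709472442033 -70.27375939254551 128.04492278678987 ends [491.29460538 342.46145795] [293.51688665 357.09954791]
-70 83 -8.0 12.0 [10. 24. 28.]
-50 71 -8.0 13.0 [11. 24. 28.]
-30 69 -8.0 14.0 [10. 25. 28.]
-10 65 -8.0 11.0 [12. 24. 28.]
10 20 -3.0 5.0 [11. 17. 21.]
30 27 -3.0 8.0 [13. 16. 20.]
50 26 -4.0 7.0 [13. 16. 19.]
70 23 -4.0 4.0 [13. 16. 20.]
90 24 -4.0 6.0 [13. 16. 20.]
110 19 -4.0 4.0 [13. 17. 20.]
top base 1893 ((504.2447509765625, -143.98658752441406), (304.66876220703125, 294.2263488769531), 5.907412528991699) [[338.0, -13.0], [368.0, -306.0], [671.0, -275.0], [641.0, 18.0]]
coltop 257 [529.65442081 -65.97044641 455.20445775] [ 300.0107163  -102.54505303  235.03096482] [ 598.76859279    9.8853353  1573.49904702]
sc base 1716 ((503.4257507324219, -201.7597198486328), (382.1887512207031, 210.42465209960938), 76.88724517822266) [[358.0, -364.0], [563.0, -412.0], [649.0, -40.0], [444.0, 8.0]]
coltop 282 [645.1863184   81.12877939 388.94280308] [543.00685216 -98.92270093 235.2702387 ] [935.82004208 743.40722434 982.02253937]
```

View pics/crop1.png

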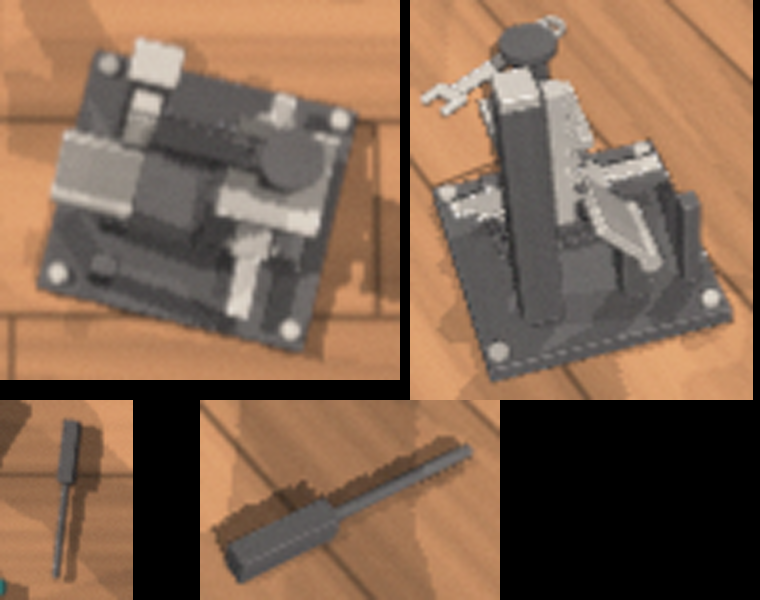

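The crops confirm the dark rod: it has a thick square grip and a round rod pointing at the robot. In the top crop the press column is at (155,65), the pale pawl plate at (100,175), the round pad at (290,155), and the base corners at (97,50), (355,100), (303,352) and (37,290).

```bash
cat > m.py <<'E'
from h import *
t=np.load('pics/top0.npz');s=np.load('pics/scene0.npz');ct=cam('top');cs=cam('scene')
P=pts(ct,t['d']);Q=pts(cs,s['d'])
cor=[(97,50),(355,100),(303,352),(37,290)]
W=np.array([plane(ct,322+(x-1.5)/4,120+(y-1.5)/4,16)[:2] for x,y in cor]);print('corners',W.round(1).tolist())
L=np.array([[90,50],[90,-180],[-120,-180],[-120,50]],float)
Lc=L-L.mean(0);Wc=W-W.mean(0);yaw=np.arctan2((Lc[:,0]*Wc[:,1]-Lc[:,1]*Wc[:,0]).sum(),(Lc*Wc).sum())
R=np.array([[np.cos(yaw),-np.sin(yaw)],[np.sin(yaw),np.cos(yaw)]]);o=W.mean(0)-R@L.mean(0)
print('yaw',yaw,np.degrees(yaw),'o',o,'res',(L@R.T+o-W).round(1).tolist())
# scene check: corners from scene crop (scale 343/90)
k=343/90
for (x,y),l in(((382,-0),None),):pass
for x,y in[(435-410,188),(495-410,375),(730-410,318),(650-410,142)]:print('sc corner',plane(cs,235+x/k,140+y/k,16)[:2].round(1),(R.T@(plane(cs,235+x/k,140+y/k,16)[:2]-o)).round(1))
for n,X in(('top',P),('sc',Q)):
    r=X.reshape(-1,3);q=r.copy();q[:,:2]=(r[:,:2]-o)@R
    def f(x0,x1,y0,y1,z0,z1,lab):
        j=(q[:,0]>x0)&(q[:,0]<x1)&(q[:,1]>y0)&(q[:,1]<y1)&(q[:,2]>z0)&(q[:,2]<z1);a=q[j]
        if len(a):print(n,lab,len(a),'mean',a.mean(0).round(1),'min',a.min(0).round(1),'max',a.max(0).round(1))
    f(0,70,-30,30,252,272,'coltop(34,0,262)')
    f(-40,40,-155,-75,195,240,'pad')
    f(-70,10,22,60,90,160,'pawl')
    f(-70,10,22,60,135,160,'pawl top')
for n,X,roi in(('top',P,(170,245,218,245)),('sc',Q,(265,315,365,440))):
    r=X[roi[0]:roi[1],roi[2]:roi[3]].reshape(-1,3)
    g=r[(r[:,2]>20)&(r[:,2]<34)];a=r[(r[:,2]>8)&(r[:,2]<22)&(r[:,0]<395)&(r[:,0]>285)&(abs(r[:,1]-343)<14)]
    print(n,'grip',len(g),cv2.minAreaRect(g[:,:2].astype(np.float32)),g[:,:2].mean(0),'rod',a[:,:2].mean(0),a[:,0].min(), np.polyfit(a[:,0],a[:,1],1))
E
python3 m.py
```

```text
corners [[646.2, -48.3], [604.4, -266.4], [390.8, -221.2], [441.2, 1.3]]
yaw -0.21390704153382406 -12.255970688017726 o [549.09092871 -73.33126933] res [[1.5, 4.7], [-5.6, -1.9], [2.8, -2.5], [1.2, -0.3]]
sc corner [ 592.3 -261.8] [  82.2 -175. ]
sc corner [646.3 -34.6] [86.7 58.5]
sc corner [452.5  15.1] [-113.1   65.9]
sc corner [ 395.  -211.5] [-121.2 -167.7]
top coltop(34,0,262) 138 mean [ 32.3  -1.8 261. ] min [  7.4 -19.9 253.8] max [ 48.7  16.1 271.9]
top pad 205 mean [  -3.5 -115.5  209.5] min [ -26.3 -138.3  202.7] max [ 21.9 -92.6 217.3]
top pawl 188 mean [-33.   38.2 126.5] min [-58.2  22.1  93.9] max [ -7.4  54.7 154.2]
top pawl top 66 mean [-17.2  38.2 144.1] min [-30.5  22.7 135.1] max [ -7.4  53.7 154.2]
sc coltop(34,0,262) 114 mean [ 34.6   5.5 259.7] min [ 19.5 -16.3 252.5] max [ 49.6  21.4 264.1]
sc pad 145 mean [  -1.8 -108.4  207.9] min [ -26.4 -136.   198. ] max [ 21.1 -86.3 212.2]
sc pawl 164 mean [-30.7  45.2 125.9] min [-56.4  22.4  93.5] max [ -5.7  59.6 151.3]
sc pawl top 59 mean [-14.5  42.9 144.2] min [-25.1  22.4 135.5] max [ -5.7  58.7 151.3]
top grip 155 ((399.0985107421875, 343.939697265625), (22.213403701782227, 176.30618286132812), 83.61493682861328) [437.3478822  339.09584588] rod [341.9183727  347.39932663] 291.49148819993667 [-8.27192153e-02  3.75682546e+02]
sc grip 223 ((395.9709777832031, 346.6856384277344), (21.757646560668945, 190.74560546875), 85.9312515258789) [448.73221605 343.95174451] rod [351.65422371 351.96780951] 292.88317258703074 [-6.51495581e-02  3.74877927e+02]
```

drive_tool([
  [-34, -19.5, 0, 0, 94],
  [-34, -19.5, 0, 0, 94],
  [-34, -19.5, 0, 0, 94],
  [-34, -19.5, 0, 0, 94],
  [-34, -19.5, 0, 0, 94],
  [-34, -19.5, 0, 0, 94],
  [-34, -19.5, 0, 0, 94],
  [0, 0, 0, 0.175, 94],
  [0, 0, 0, 0.175, 94],
  [0, 0, 0, 0.175, 94],
  [0, 0, 0, 0.175, 94],
  [0, 0, 0, 0.175, 94],
  [0, 0, 0, 0.175, 94],
  [0, 0, 0, 0.175, 94],
  [0, 0, 0, 0.175, 94],
])

```text
t: 1.98
eef_pos: [422.5, 341.4, 205.2]
eef_rot: [0.0, 0.797, 0.604, -0.0]
wrist_force: [0.1, 1.1, -0.3]
width: 0.998
grip_force: 0.0
```

drive_tool([
  [0, 0, 0, 0.175, 94],
  [0, 0, 0, 0.175, 94],
  [0, 0, 0, 0.175, 94],
  [0, 0, 0, 0.175, 94],
  [0, 0, 0, 0.175, 94],
  [0, 0, 0, 0.175, 94],
  [0, 0, 0, 0.175, 94],
  [0, 0, 0, 0.165, 94],
  [0, 0, 0, 0, 94],
])

```text
t: 3.1
eef_pos: [422.4, 341.5, 205.2]
eef_rot: [0.0, 0.999, -0.043, -0.0]
wrist_force: [0.2, 0.5, -0.1]
width: 1.0
grip_force: 0.0
```

```bash
cat > w.py <<'E'
from h import *
import sys
def st():
    o=bot.get_obs();w,x,y,z=o['eef_rot'];from scipy.spatial.transform import Rotation as Ro
    M=Ro.from_quat([x,y,z,w]).as_matrix()
    print('t',round(o['t'],2),'tcp',o['eef_pos'].round(1),'xdir',M[:,0].round(3),'ydir',M[:,1].round(3),'z',M[:,2].round(3),'F',o['wrist_force'].round(1),'w',round(o['width']*94,1),'g',round(o['grip_force'],1),'j7',o['joint_pos'][6].round(2));return o,M
E
python3 - <<'E'
from w import *
st();c=cam('wrist');im,d=bot.get_image('wrist');cv2.imwrite('pics/w1.png',im);np.savez('pics/w1.npz',im=im,d=d)
X=pts(c,d).reshape(-1,3);print('cam',-c[3].T@c[4],c[3][2])
X=X[(X[:,2]>8)&(X[:,2]<35)&(abs(X[:,1]-343)<25)&(X[:,0]>270)&(X[:,0]<500)]
for a in range(270,500,15):
    j=X[(X[:,0]>=a)&(X[:,0]<a+15)]
    if len(j)>5:print(a,len(j),np.percentile(j[:,0],[1,99]).round(1),np.percentile(j[:,1],[3,50,97]).round(1),np.percentile(j[:,2],[5,50,95]).round(1))
E
```

```text
t 3.1 tcp [422.4 341.5 205.2] xdir [ 0.996 -0.085 -0.   ] ydir [-0.085 -0.996  0.001] z [-0.    -0.001 -1.   ] F [ 0.2  0.5 -0.1] w 94.0 g 0.0 j7 -2.23
cam [491.45794934 335.69075297 383.80501281] [-0.23499658  0.01838877 -0.97182224]
285 27 [294.9 299.7] [348.5 352.7 356.8] [14.4 16.2 17.6]
300 70 [300.5 314.6] [347.5 351.8 356.2] [13.8 16.3 17.6]
315 75 [315.3 329.8] [346.3 350.6 355. ] [14.1 16.3 18.1]
330 71 [330.9 344.2] [345.  349.2 353.6] [14.5 16.5 18. ]
345 79 [345.1 359.7] [343.7 348.  352.3] [14.4 16.4 17.8]
360 80 [360.3 374.3] [342.5 347.  351.5] [13.7 16.1 17.5]
375 92 [375.1 389.7] [341.3 346.1 350.8] [12.  16.1 17.8]
390 91 [390.1 404.9] [339.9 344.6 349.5] [12.8 16.3 17.9]
405 119 [405.3 419.9] [333.9 343.2 351. ] [14.5 24.2 26. ]
420 205 [420.2 434.8] [331.7 341.6 351.1] [23.3 25.1 26.4]
435 214 [435.1 449.8] [330.6 340.  349.7] [23.6 25.1 26.4]
450 217 [450.3 464.9] [329.3 339.  348.3] [23.6 25.1 26.5]
465 219 [465.3 479.9] [328.1 337.5 346.9] [23.6 25.1 26.3]
480 199 [480.2 493.4] [327.1 336.7 345.7] [23.5 25.  26.2]
```

View pics/w1.png

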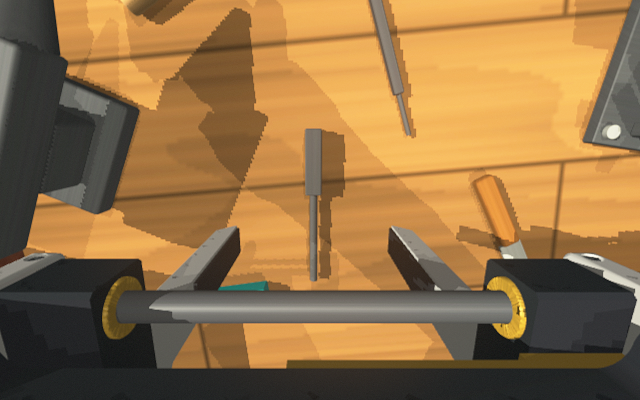

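The rod lies between the open fingers, with its grip at pixels (313,130–195) and its tip at (314,280). The measured width is 20, the top is at 26 and the tip is at x≈294, all matching the description.

drive_tool([
  [5.5, 0, 40, 0, 94],
  [0, 0, 40, 0, 94],
  [0, 0, 40, 0, 94],
  [0, 0, 40, 0, 94],
  [0, 0, 25, 0, 94],
  [0, 0, 12, 0, 94],
  [0, 0, 4, 0, 94],
  [0, 0, 0, 0, 94],
])

```text
t: 4.15
eef_pos: [428.4, 341.3, 5.0]
eef_rot: [-0.0, 0.999, -0.043, 0.0]
wrist_force: [0.4, 0.4, 0.5]
width: 0.998
grip_force: 0.0
```

drive_tool([
  [0, 0, 0, 0, 5],
  [0, 0, 0, 0, 5],
  [0, 0, 0, 0, 5],
  [0, 0, 0, 0, 5],
  [0, 0, 0, 0, 5],
  [0, 0, 0, 0, 5],
  [0, 0, 0, 0, 5],
  [0, 0, 0, 0, 5],
], newtons=55)

```text
t: 5.15
eef_pos: [428.1, 341.1, 4.5]
eef_rot: [0.0, 0.999, -0.043, 0.0]
wrist_force: [0.4, 1.1, -0.4]
width: 0.212
grip_force: 55.0
```

drive_tool([
  [0, 0, -10, 0, 5],
  [0, 0, -30, 0, 5],
  [0, 0, -40, 0, 5],
  [0, 0, -40, 0, 5],
  [0, 0, -40, 0, 5],
  [0, 0, -40, 0, 5],
  [22, 22, 0, 0, 5],
  [22, 22, 0, 0, 5],
  [22, 22, 0, 0, 5],
  [22, 22, 0, 0, 5],
  [22, 22, 0, 0, 5],
  [22, 22, 0, 0, 5],
  [22, 22, 0, 0, 5],
  [23, 20, 0, 0, 5],
])

```text
t: 6.9
eef_pos: [589.7, 151.4, 204.9]
eef_rot: [0.0, 0.999, -0.043, -0.0]
wrist_force: [-0.4, 0.4, -3.1]
width: 0.207
grip_force: 55.0
```

drive_tool([
  [0, 0, 0, -0.16, 5],
  [0, 0, 0, -0.16, 5],
  [0, 0, 0, -0.16, 5],
  [0, 0, 0, -0.16, 5],
  [0, 0, 0, -0.16, 5],
  [0, 0, 0, -0.16, 5],
  [0, 0, 0, -0.16, 5],
  [0, 0, 0, -0.16, 5],
  [0, 0, 0, -0.16, 5],
  [0, 0, 0, 0, 5],
  [0, 0, 0, 0, 5],
])

```text
t: 8.28
eef_pos: [589.4, 152.3, 204.7]
eef_rot: [0.0, 0.781, 0.625, -0.0]
wrist_force: [-0.1, 0.6, -3.7]
width: 0.209
grip_force: 55.0
```

Run:
```python
from w import *
st();c=cam('wrist');im,d=bot.get_image('wrist');cv2.imwrite('pics/w2.png',im);np.savez('pics/w2.npz',im=im,d=d,R=c[3],t=c[4],k=c[:3])
```

```text
t 8.28 tcp [589.4 152.3 204.7] xdir [ 0.219  0.976 -0.   ] ydir [ 0.976 -0.219 -0.   ] z [-0. -0. -1.] F [-0.1  0.6 -3.7] w 19.6 g 55.0 j7 -0.41
```

View pics/w2.png

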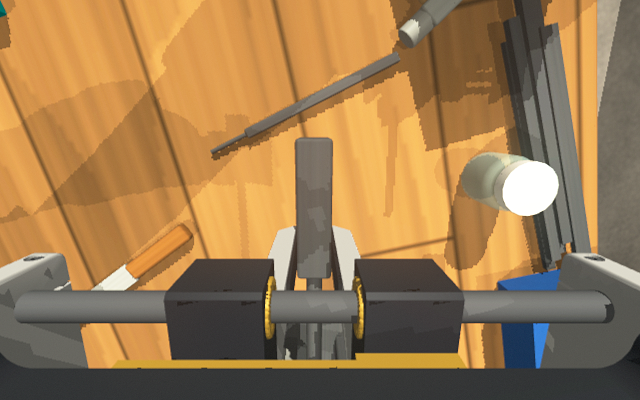

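The rod is held straight (grip at pixels (313,140–275)), but the press is out of this camera's view. I lower the rod beside the pawl and check with the scene and top cameras.

drive_tool([
  [0, 8.5, 10, 0, 5],
  [0, 0, 20, 0, 5],
  [0, 0, 20, 0, 5],
  [0, 0, 20, 0, 5],
  [0, 0, 15, 0, 5],
  [0, 0, 7, 0, 5],
  [0, 0, 0, 0, 5],
  [0, 0, 0, 0, 5],
])

```text
t: 9.32
eef_pos: [598.2, 150.7, 113.1]
eef_rot: [0.0, 0.78, 0.626, 0.0]
wrist_force: [0.1, -0.2, -3.3]
width: 0.207
grip_force: 55.0
```

```bash
cat > look.py <<'E'
from w import *
import sys
tag=sys.argv[1]
ob,M=st();y=-.2139;R=np.array([[np.cos(y),-np.sin(y)],[np.sin(y),np.cos(y)]]);o=np.array([549.1,-73.3])
tip=ob['eef_pos']-134*M[:,0]+[0,0,8.5];print('pred tip press',(R.T@(tip[:2]-o)).round(1),tip[2].round(1),'world',tip.round(1))
out=[]
for n in('scene','top'):
    c=cam(n);im,d=bot.get_image(n);X=pts(c,d);q=X.reshape(-1,3).copy();q[:,:2]=(q[:,:2]-o)@R
    u,v=proj(c,tip);print(n,'tip px',round(u,1),round(v,1))
    def f(x0,x1,y0,y1,z0,z1,l):
        a=q[(q[:,0]>x0)&(q[:,0]<x1)&(q[:,1]>y0)&(q[:,1]<y1)&(q[:,2]>z0)&(q[:,2]<z1)]
        if len(a):print(n,l,len(a),'med',np.median(a,0).round(1),'p2',np.percentile(a,2,axis=0).round(1),'p98',np.percentile(a,98,axis=0).round(1))
    f(-110,30,58,75,60,170,'rod58-75');f(-110,30,75,90,60,170,'rod75-90');f(-110,30,90,110,60,170,'rod90-110');f(-110,30,110,130,60,170,'rod110-130')
    f(-120,10,22,55,80,170,'pawl/rod')
    u0,v0=(285,195) if n=='scene' else (355,165)
    cr=im[v0-55:v0+45,u0-60:u0+60];out.append(cv2.resize(cr,(480,400) if n=='scene' else (312,260),interpolation=cv2.INTER_CUBIC))
C=np.zeros((400,792,3),np.uint8);C[:,:480]=out[0];C[:260,480:]=out[1];cv2.imwrite(f'pics/{tag}.png',C)
E
python3 look.py l1
```

```text
t 9.32 tcp [598.2 150.7 113.1] xdir [0.215 0.977 0.   ] ydir [ 0.977 -0.215  0.001] z [ 0.001  0.    -1.   ] F [ 0.1 -0.2 -3.3] w 19.5 g 55.0 j7 -0.37
pred tip press [ 0.  95.3] 121.5 world [569.3  19.8 121.5]
scene tip px 286.3 216.0
top tip px 325.5 148.7
top rod90-110 19 med [ -3.  101.9 123.9] p2 [ -7.5  92.7 118.1] p98 [  1.4 109.8 130.2]
top rod110-130 19 med [ -3.1 121.3 124.9] p2 [ -8.  111.9 120.6] p98 [  1.3 129.  129.6]
top pawl/rod 189 med [-32.2  38.3 127.8] p2 [-57.6  22.8 100.7] p98 [ -8.5  53.6 150.7]
```

View pics/l1.png

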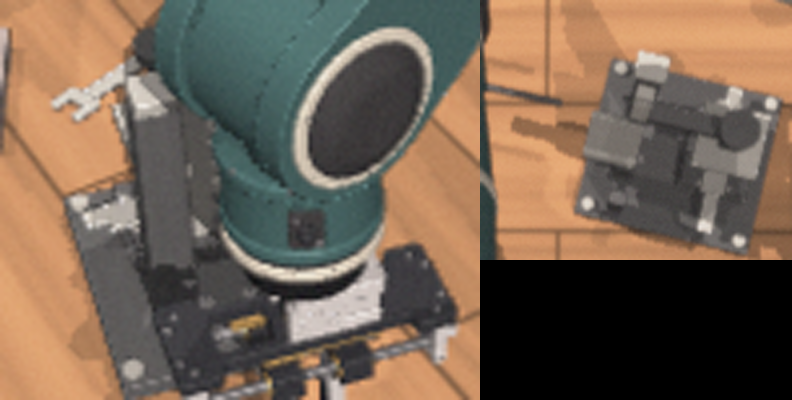

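In the top view the rod at (510–560,95) is clear of the pawl plate at (615,140), and its tip is a little beyond the bar line. The top camera reads about 3 mm low in press x and 2 mm low in y, so I shift by +2 and slide in.

drive_tool([
  [-8, 2, 0, 0, 5],
  [-12, 0, 0, 0, 5],
  [-12, 0, 0, 0, 5],
  [-12, 0, 0, 0, 5],
  [-12, 0, 0, 0, 5],
  [-9, 0, 0, 0, 5],
  [0, 0, 0, 0, 5],
  [0, 0, 0, 0, 5],
])

```text
t: 10.42
eef_pos: [585.8, 87.2, 112.5]
eef_rot: [-0.0, 0.779, 0.627, 0.0]
wrist_force: [-0.7, -0.2, -3.8]
width: 0.213
grip_force: 55.0
```

```bash
python3 look.py l2
python3 - <<'E'
import numpy as np
pv=np.array([-47,100.])
for a in [-.15,0,.1,.2,.3,.4,.5,.6,.7,.8,.9,1.,1.1,1.2,1.3]:
    e=np.radians(50)+a;print(a,(pv+50*np.array([np.cos(e),np.sin(e)])+10*np.array([np.sin(e),-np.cos(e)])).round(1))
E
```

```text
t 10.43 tcp [585.8  87.2 112.5] xdir [0.215 0.977 0.   ] ydir [ 0.977 -0.215  0.   ] z [ 0.  0. -1.] F [-0.7 -0.2 -3.8] w 20.0 g 55.0 j7 -0.27
pred tip press [ 1.4 30.6] 120.9 world [557.  -43.7 120.9]
scene tip px 279.3 201.5
scene rod58-75 1 med [-40.6  60.1  97.8] p2 [-40.6  60.1  97.8] p98 [-40.6  60.1  97.8]
scene rod110-130 1 med [ -3.5 129.4 125.5] p2 [ -3.5 129.4 125.5] p98 [ -3.5 129.4 125.5]
scene pawl/rod 3 med [ -7.4  36.4 146.2] p2 [ -9.4  33.8 145.5] p98 [ -6.6  36.6 147.5]
top tip px 345.6 152.7
top rod58-75 18 med [ -1.3  67.  123.5] p2 [ -6.5  58.7 121.4] p98 [  3.1  74.7 129.1]
top rod75-90 14 med [ -2.4  82.9 125.6] p2 [ -6.2  76.6 120.9] p98 [  2.1  89.3 129.1]
top rod90-110 20 med [ -1.6  99.8 123.6] p2 [ -5.2  90.5 118.3] p98 [  3.6 109.1 126.7]
top rod110-130 1 med [  1.8 110.2 123.2] p2 [  1.8 110.2 123.2] p98 [  1.8 110.2 123.2]
top pawl/rod 205 med [-30.6  38.4 125.2] p2 [-57.2  22.8 101.4] p98 [  1.3  54.1 151.3]
-0.15 [ -2.9 125.6]
0 [ -7.2 131.9]
0.1 [-10.6 135.7]
0.2 [-14.3 139.1]
0.3 [-18.4 142.2]
0.4 [-22.8 144.9]
0.5 [-27.4 147.1]
0.6 [-32.1 148.8]
0.7 [-37.1 150. ]
0.8 [-42.1 150.8]
0.9 [-47.2 151. ]
1.0 [-52.3 150.7]
1.1 [-57.4 149.9]
1.2 [-62.3 148.6]
1.3 [-67.1 146.9]
```

drive_tool([
  [0, -3, -4, 0, 5],
  [0, -3, -4, 0, 5],
  [0, -2.6, -3, 0, 5],
  [0, -1.7, -2, 0, 5],
  [0, -1.7, -1.8, 0, 5],
  [0, 0, 0, 0, 5],
])

```text
t: 11.28
eef_pos: [574.0, 89.3, 127.4]
eef_rot: [0.0, 0.78, 0.626, 0.0]
wrist_force: [0.4, -0.6, -3.3]
width: 0.204
grip_force: 55.0
```

drive_tool([
  [0, -3.7, -3.4, 0, 5],
  [0, -4.1, -3.1, 0, 5],
  [0, -4.4, -2.7, 0, 5],
  [0, -2.3, -1.1, 0, 5],
])

```text
t: 11.78
eef_pos: [559.6, 92.6, 137.9]
eef_rot: [0.0, 0.779, 0.626, 0.0]
wrist_force: [0.3, -0.2, -3.9]
width: 0.206
grip_force: 55.0
```

```bash
python3 look.py l3
```

```text
t 11.78 tcp [559.6  92.6 137.9] xdir [0.215 0.977 0.   ] ydir [ 0.977 -0.215  0.   ] z [ 0.  0. -1.] F [ 0.3 -0.2 -3.9] w 19.3 g 55.0 j7 -0.3
pred tip press [-25.3  30.3] 146.3 world [530.8 -38.3 146.3]
scene tip px 287.5 193.1
top tip px 344.1 159.6
top rod58-75 18 med [-28.7  66.4 149.7] p2 [-31.7  58.4 143.5] p98 [-23.1  74.2 155.8]
top rod75-90 15 med [-28.5  82.8 148.7] p2 [-32.9  75.8 144.8] p98 [-23.9  89.3 157.5]
top rod90-110 21 med [-28.1 100.2 147.7] p2 [-31.6  90.7 142.5] p98 [-23.4 109.4 156.1]
top pawl/rod 135 med [-43.8  39.  143.8] p2 [-57.3  22.7 100.3] p98 [-24.5  53.9 163.5]
```

The pawl is riding up on the rod with little force, so I carry on over the top.

drive_tool([
  [0, -5, -1.8, 0, 5],
  [0, -5, -1.5, 0, 5],
  [0, -5, -1, 0, 5],
  [0, -5, -0.6, 0, 5],
  [0, -5, -0.1, 0, 5],
  [0, -5, 0.4, 0, 5],
  [0, -5, 0.8, 0, 5],
])

```text
t: 12.75
eef_pos: [525.4, 100.0, 141.3]
eef_rot: [0.0, 0.78, 0.626, -0.0]
wrist_force: [-0.1, -0.2, -2.8]
width: 0.209
grip_force: 55.0
```

```bash
python3 look.py l4
```

```text
t 12.75 tcp [525.4 100.  141.3] xdir [ 0.215  0.977 -0.   ] ydir [ 0.977 -0.215  0.   ] z [ 0. -0. -1.] F [-0.1 -0.2 -2.8] w 19.7 g 55.0 j7 -0.34
pred tip press [-60.4  30.3] 149.8 world [496.5 -30.8 149.8]
scene tip px 298.7 189.5
scene rod58-75 8 med [-48.7  59.2 100.3] p2 [-56.4  58.1  93. ] p98 [-41.3  60.  104.6]
scene pawl/rod 29 med [-55.7  44.6 112. ] p2 [-64.6  33.7 103.5] p98 [-41.8  54.  133.4]
top tip px 341.7 170.4
top rod58-75 17 med [-64.   66.9 151.7] p2 [-68.   59.8 146.5] p98 [-58.7  73.6 157.8]
top rod75-90 16 med [-63.5  82.3 151.7] p2 [-68.   75.6 145. ] p98 [-59.3  89.3 157.9]
top rod90-110 20 med [-63.8  99.7 153. ] p2 [-68.5  91.4 147.9] p98 [-58.9 108.1 156.4]
top pawl/rod 203 med [-73.2  38.5 124.8] p2 [-103.    22.5  102.5] p98 [-41.3  54.3 156.1]
```

The pawl is over on its stop: it spans x −103..−41, z ≤ 131, as expected at 1.75 rad. I withdraw the rod and lay it back where it was.

drive_tool([
  [10, 0, -1, 0, 5],
  [15, 0, 0, 0, 5],
  [15, 0, 0, 0, 5],
  [15, 0, 0, 0, 5],
  [15, 0, 0, 0, 5],
  [0, 0, -20, 0, 5],
  [0, 0, -22, 0, 5],
  [0, 0, -20, 0, 5],
  [18, -18.4, 0, 0, 5],
  [18, -18.4, 0, 0, 5],
  [18, -18.4, 0, 0, 5],
  [18, -18.4, 0, 0, 5],
  [18, -18.4, 0, 0, 5],
  [18, -18.4, 0, 0, 5],
  [18, -18.4, 0, 0, 5],
  [18, -18.4, 0, 0, 5],
])

```text
t: 14.85
eef_pos: [427.4, 341.8, 204.4]
eef_rot: [0.0, 0.78, 0.626, -0.0]
wrist_force: [0.5, -0.2, -3.3]
width: 0.207
grip_force: 55.0
```

drive_tool([
  [0, 0, 0, 0.16, 5],
  [0, 0, 0, 0.16, 5],
  [0, 0, 0, 0.16, 5],
  [0, 0, 0, 0.16, 5],
  [0, 0, 0, 0.16, 5],
  [0, 0, 0, 0.16, 5],
  [0, 0, 0, 0.16, 5],
  [0, 0, 0, 0.16, 5],
  [0, 0, 0, 0.16, 5],
  [0, 0, 0, 0, 5],
])

```text
t: 16.1
eef_pos: [427.8, 341.2, 204.3]
eef_rot: [0.0, 0.999, -0.042, 0.0]
wrist_force: [0.3, -0.2, -3.2]
width: 0.206
grip_force: 55.0
```

```bash
python3 look.py l5
python3 - <<'E'
from h import *
c=cam('wrist');im,d=bot.get_image('wrist');X=pts(c,d);cv2.imwrite('pics/w5.png',im)
g=X[140:270,300:330].reshape(-1,3)
for lo in range(410,500,12):
    j=g[(g[:,0]>lo)&(g[:,0]<lo+12)&(g[:,2]>100)]
    if len(j):print(lo,len(j),np.median(j,0).round(1))
E
```

```text
t 16.1 tcp [427.8 341.2 204.3] xdir [ 0.996 -0.085  0.   ] ydir [-0.085 -0.996  0.   ] z [ 0. -0. -1.] F [ 0.3 -0.2 -3.2] w 19.4 g 55.0 j7 -2.25
pred tip press [-339.4  362.1] 212.8 world [294.3 352.6 212.8]
scene tip px 446.2 230.0
scene rod58-75 32 med [-68.   59.2 112.1] p2 [-99.7  58.1  96.1] p98 [-42.7  60.9 133.1]
scene pawl/rod 184 med [-69.6  39.4 117.2] p2 [-100.9   22.2  101.3] p98 [-40.3  53.9 135. ]
top tip px 210.6 235.3
top pawl/rod 202 med [-72.9  38.4 118.6] p2 [-103.1   22.5  100.7] p98 [-41.8  54.3 134.9]
410 134 [420.5 340.1 225.2]
422 601 [428.1 340.3 225.1]
434 616 [440.1 339.5 225.1]
446 630 [452.1 338.3 225.1]
458 658 [464.1 337.4 225.1]
470 680 [476.  336.5 225.2]
482 571 [486.9 335.8 225.2]
494 10 [496.9 335.3 382.9]
```

The pawl stays on its stop and the rod is level in the grip. I lower it to the bench.

drive_tool([
  [0, 0, 35, 0, 5],
  [0, 0, 40, 0, 5],
  [0, 0, 40, 0, 5],
  [0, 0, 40, 0, 5],
  [0, 0, 25, 0, 5],
  [0, 0, 12, 0, 5],
  [0, 0, 5, 0, 5],
  [0, 0, 2, 0, 5],
  [0, 0, 0, 0, 5],
  [0, 0, 0, 0, 5],
])

```text
t: 17.5
eef_pos: [428.2, 340.9, 5.9]
eef_rot: [-0.0, 0.999, -0.043, 0.0]
wrist_force: [-0.3, 1.1, -3.3]
width: 0.212
grip_force: 55.0
```

drive_tool([
  [0, 0, 0, 0, 40],
  [0, 0, 0, 0, 50],
  [0, 0, 0, 0, 60],
  [0, 0, 0, 0, 60],
  [0, 0, 0, 0, 60],
  [0, 0, -15, 0, 60],
  [0, 0, -35, 0, 60],
  [0, 0, -40, 0, 60],
  [0, 0, -50, 0, 60],
  [0, 0, -50, 0, 40],
  [0, 0, -50, 0, 0],
  [0, 0, -35, 0, 0],
  [0, 0, -20, 0, 0],
  [0, 0, 0, 0, 0],
])

```text
t: 19.25
eef_pos: [428.4, 340.7, 302.3]
eef_rot: [-0.001, 0.999, -0.043, 0.001]
wrist_force: [-0.2, -0.5, -0.7]
width: 0.144
grip_force: 0.0
```

```bash
python3 look.py l6
python3 - <<'E'
from h import *
c=cam('wrist');im,d=bot.get_image('wrist');X=pts(c,d).reshape(-1,3)
g=X[(X[:,2]>5)&(X[:,2]<35)&(abs(X[:,1]-343)<22)&(X[:,0]>270)&(X[:,0]<510)]
for lo in range(280,510,40):
    j=g[(g[:,0]>lo)&(g[:,0]<lo+40)]
    if len(j):print(lo,len(j),np.median(j,0).round(1))
y=-.2139;R=np.array([[np.cos(y),-np.sin(y)],[np.sin(y),np.cos(y)]]);o=np.array([549.1,-73.3])
for n in('scene','top'):
    c=cam(n);im,d=bot.get_image(n);q=pts(c,d).reshape(-1,3);p=(q[:,:2]-o)@R
    j=(abs(p[:,0])<45)&(abs(p[:,1]+115)<40)&(q[:,2]>195)&(q[:,2]<230);print(n,'pad',j.sum(),np.median(p[j],0),p[j].min(0),p[j].max(0),np.median(q[j],0))
E
```

```text
t 19.25 tcp [428.4 340.7 302.3] xdir [ 0.996 -0.086  0.002] ydir [-0.086 -0.996 -0.002] z [ 0.002  0.002 -1.   ] F [-0.2 -0.5 -0.7] w 13.5 g 0.0 j7 -2.29
pred tip press [-338.8  361.9] 310.6 world [294.9 352.3 310.6]
scene tip px 455.5 202.4
scene rod58-75 33 med [-76.   58.9 118.6] p2 [-99.2  58.   93.2] p98 [-45.1  61.8 132.4]
scene pawl/rod 183 med [-71.   38.8 117.5] p2 [-101.1   22.6  100.2] p98 [-40.5  54.6 133.9]
top tip px 201.7 235.1
top pawl/rod 202 med [-73.2  38.4 119.2] p2 [-103.1   22.5  102.6] p98 [-41.3  54.3 135.1]
280 88 [307.4 350.6  16. ]
320 140 [340.3 347.7  16.3]
360 146 [380.2 344.3  16.2]
400 262 [424.6 341.   24.9]
440 351 [460.2 338.   25.1]
480 122 [486.7 336.   25.2]
scene pad 145 [  -2.29632096 -107.82889505] [ -26.51064785 -137.01705539] [ 21.56677027 -88.52586594] [ 524.14055473 -178.36989207  208.07051433]
top pad 206 [  -3.58814716 -115.47195586] [ -26.29068688 -138.35447799] [ 21.73538893 -92.56518447] [ 520.45267365 -185.92795908  209.32949157]
```

The rod lies on the bench where it was, clear of the press. Now over to the push pad with the fingers shut.

drive_tool([
  [10, 36.8, -2, 0, 0],
  [10, 36.8, -2, 0, 0],
  [10, 36.8, -2, 0, 0],
  [10, 36.8, -2, 0, 0],
  [10, 36.8, 0, 0, 0],
  [10, 36.8, 0, 0, 0],
  [10, 36.8, 0, 0, 0],
  [10, 36.8, 0, 0, 0],
  [10, 36.8, 0, 0, 0],
  [10, 36.8, 0, 0, 0],
  [10, 36.8, 0, 0, 0],
  [10, 36.8, 0, 0, 0],
  [10, 36.8, 0, 0, 0],
  [10, 36.8, 0, 0, 0],
])

```text
t: 21.25
eef_pos: [523.1, -185.8, 307.8]
eef_rot: [0.0, 0.999, -0.043, -0.0]
wrist_force: [0.3, -0.3, -0.6]
width: 0.002
grip_force: 0.0
```

drive_tool([
  [0, 0, 0, -0.16, 0],
  [0, 0, 0, -0.16, 0],
  [0, 0, 0, -0.16, 0],
  [0, 0, 0, -0.16, 0],
  [0, 0, 0, -0.16, 0],
  [0, 0, 0, -0.16, 0],
  [0, 0, 0, -0.16, 0],
  [0, 0, 0, -0.16, 0],
  [0, 0, 0, -0.16, 0],
  [0, 0, 0, 0, 0],
  [0, 0, 0, 0, 0],
])

```text
t: 22.62
eef_pos: [523.0, -184.8, 308.1]
eef_rot: [-0.0, 0.781, 0.625, -0.0]
wrist_force: [-0.6, 0.1, 0.0]
width: 0.002
grip_force: 0.0
```

Run:
```python
from w import *
ob,M=st();d=np.array([524.5,-184.1,211])-ob['eef_pos'];print('move in tool',(M.T@d).round(1))
c=cam('wrist');im,dd=bot.get_image('wrist');cv2.imwrite('pics/w7.png',im)
X=pts(c,dd).reshape(-1,3);j=(X[:,2]>203)&(X[:,2]<215)&(abs(X[:,0]-524)<40)&(abs(X[:,1]+184)<40);print(j.sum(),X[j].min(0),X[j].max(0) ,cv2.minEnclosingCircle(X[j][:,:2].astype(np.float32)) if j.sum()>3 else 0)
```

```text
t 22.62 tcp [ 523.  -184.8  308.1] xdir [ 0.219  0.976 -0.   ] ydir [ 0.976 -0.219 -0.   ] z [-0. -0. -1.] F [-0.6  0.1  0. ] w 0.1 g 0.0 j7 0.2
move in tool [ 1.   1.4 97.1]
1886 [ 501.56917539 -209.03453471  203.00819902] [ 548.97434509 -162.03536281  212.08275631] ((525.2675170898438, -185.68231201171875), 23.926311492919922)
```

View pics/w7.png

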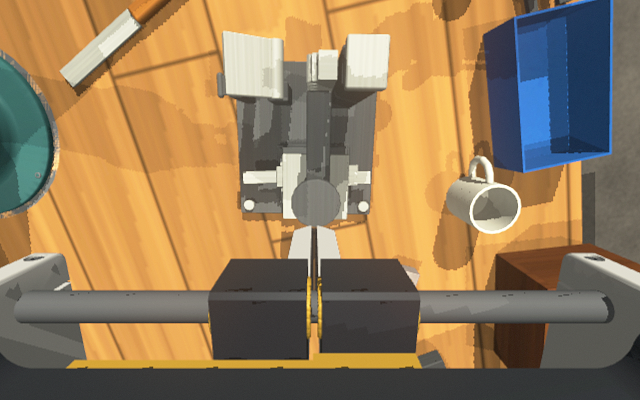

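The pad at pixel (315,203) is seen whole, radius 24, centred at world (525.3,−185.7) with its top near 208. The pawl is thrown back at (253,65). I come down on the pad.

drive_tool([
  [-0.4, 2.4, 20, 0, 0],
  [0, 0, 30, 0, 0],
  [0, 0, 25, 0, 0],
  [0, 0, 12, 0, 0],
  [0, 0, 5, 0, 0],
  [0, 0, 0, 0, 0],
])

```text
t: 23.42
eef_pos: [525.6, -185.7, 216.8]
eef_rot: [0.0, 0.78, 0.626, 0.0]
wrist_force: [0.2, -0.0, 0.4]
width: 0.004
grip_force: 0.0
```

drive_tool([
  [0, 0, 2, 0, 0],
  [0, 0, 2, 0, 0],
  [0, 0, 2, 0, 0],
  [0, 0, 2, 0, 0],
  [0, 0, 2, 0, 0],
  [0, 0, 2, 0, 0],
  [0, 0, 2, 0, 0],
  [0, 0, 2, 0, 0],
])

```text
t: 24.42
eef_pos: [525.5, -185.7, 200.3]
eef_rot: [0.0, 0.78, 0.626, 0.0]
wrist_force: [-0.4, 1.1, 3.4]
width: 0.004
grip_force: 2.4
```

drive_tool([
  [0, 0, 2.5, 0, 0],
  [0, 0, 2.5, 0, 0],
  [0, 0, 2.5, 0, 0],
  [0, 0, 2.5, 0, 0],
])

```text
t: 24.92
eef_pos: [525.5, -185.6, 190.3]
eef_rot: [0.0, 0.78, 0.626, 0.0]
wrist_force: [0.5, 1.0, 4.3]
width: 0.005
grip_force: 2.4
```

drive_tool([
  [0, 0, 2.5, 0, 0],
  [0, 0, 2.5, 0, 0],
  [0, 0, 2.5, 0, 0],
  [0, 0, 2.5, 0, 0],
  [0, 0, 2.5, 0, 0],
  [0, 0, 2.5, 0, 0],
  [0, 0, 2.5, 0, 0],
  [0, 0, 2.5, 0, 0],
  [0, 0, 2.5, 0, 0],
])

```text
t: 26.05
eef_pos: [525.4, -185.6, 167.7]
eef_rot: [0.0, 0.78, 0.626, -0.0]
wrist_force: [1.4, -0.7, 4.3]
width: 0.006
grip_force: 2.4
```

drive_tool([
  [0, 0, 1, 0, 0],
  [0, 0, 1, 0, 0],
  [0, 0, 1, 0, 0],
  [0, 0, 1, 0, 0],
])

```text
t: 26.55
eef_pos: [525.4, -185.7, 163.9]
eef_rot: [0.0, 0.78, 0.626, 0.0]
wrist_force: [1.2, -0.4, 4.4]
width: 0.003
grip_force: 2.3
```

drive_tool([
  [0, 0, 1, 0, 0],
  [0, 0, 1, 0, 0],
  [0, 0, 0.5, 0, 0],
])

```text
t: 26.92
eef_pos: [525.4, -185.6, 161.3]
eef_rot: [0.0, 0.78, 0.626, -0.0]
wrist_force: [1.9, 0.3, 4.9]
width: 0.006
grip_force: 2.2
```

drive_tool([
  [0, 0, 0.5, 0, 0],
  [0, 0, 0.5, 0, 0],
  [0, 0, 0.5, 0, 0],
])

```text
t: 27.3
eef_pos: [525.4, -185.6, 159.9]
eef_rot: [0.0, 0.779, 0.626, -0.0]
wrist_force: [2.4, 0.2, 5.6]
width: 0.005
grip_force: 2.3
```

drive_tool([
  [0, 0, 0.5, 0, 0],
  [0, 0, 0.5, 0, 0],
  [0, 0, 0.5, 0, 0],
])

```text
t: 27.68
eef_pos: [525.4, -185.6, 158.4]
eef_rot: [0.0, 0.78, 0.626, -0.0]
wrist_force: [2.6, 0.2, 4.8]
width: 0.006
grip_force: 2.3
```

drive_tool([
  [0, 0, 0.5, 0, 0],
  [0, 0, 0.5, 0, 0],
  [0, 0, 0.5, 0, 0],
  [0, 0, 0.5, 0, 0],
])

```text
t: 28.18
eef_pos: [525.4, -185.6, 156.4]
eef_rot: [0.0, 0.78, 0.626, -0.0]
wrist_force: [2.9, -0.1, 5.3]
width: 0.006
grip_force: 2.3
```

drive_tool([
  [0, 0, 0.5, 0, 0],
  [0, 0, 0.5, 0, 0],
  [0, 0, 0.5, 0, 0],
  [0, 0, 0.5, 0, 0],
])

```text
t: 28.68
eef_pos: [525.4, -185.6, 154.4]
eef_rot: [0.0, 0.78, 0.626, 0.0]
wrist_force: [2.5, -1.1, 4.4]
width: 0.006
grip_force: 2.3
```

drive_tool([
  [0, 0, 0.5, 0, 0],
  [0, 0, 0.5, 0, 0],
  [0, 0, 0.5, 0, 0],
  [0, 0, 0.5, 0, 0],
])

```text
t: 29.18
eef_pos: [525.4, -185.6, 152.4]
eef_rot: [0.0, 0.78, 0.626, -0.0]
wrist_force: [3.6, -0.4, 4.0]
width: 0.007
grip_force: 2.3
```

drive_tool([
  [0, 0, 0.5, 0, 0],
  [0, 0, 0.5, 0, 0],
  [0, 0, 0.5, 0, 0],
  [0, 0, 0.5, 0, 0],
])

```text
t: 29.68
eef_pos: [525.4, -185.6, 150.4]
eef_rot: [0.0, 0.78, 0.626, -0.0]
wrist_force: [3.4, -1.1, 4.8]
width: 0.011
grip_force: 2.3
```

drive_tool([
  [0, 0, 0.5, 0, 0],
  [0, 0, 0.5, 0, 0],
  [0, 0, 0.5, 0, 0],
  [0, 0, 0.5, 0, 0],
])

```text
t: 30.18
eef_pos: [525.4, -185.7, 148.4]
eef_rot: [0.0, 0.78, 0.626, -0.0]
wrist_force: [3.9, -1.1, 4.5]
width: 0.003
grip_force: 2.3
```

drive_tool([
  [0, 0, 0.5, 0, 0],
  [0, 0, 0.5, 0, 0],
  [0, 0, 0.5, 0, 0],
  [0, 0, 0.5, 0, 0],
])

```text
t: 30.68
eef_pos: [525.4, -185.6, 146.4]
eef_rot: [0.0, 0.78, 0.626, -0.0]
wrist_force: [3.0, -0.6, 4.4]
width: 0.003
grip_force: 2.3
```

drive_tool([
  [0, 0, 0.5, 0, 0],
  [0, 0, 0.5, 0, 0],
  [0, 0, 0.5, 0, 0],
  [0, 0, 0.5, 0, 0],
])

```text
t: 31.18
eef_pos: [525.4, -185.6, 144.3]
eef_rot: [0.0, 0.78, 0.626, -0.0]
wrist_force: [3.4, -0.7, 5.0]
width: 0.004
grip_force: 2.3
```

drive_tool([
  [0, 0, 0.5, 0, 0],
  [0, 0, 0.5, 0, 0],
  [0, 0, 0.5, 0, 0],
  [0, 0, 0.5, 0, 0],
])

```text
t: 31.68
eef_pos: [525.4, -185.6, 142.7]
eef_rot: [0.0, 0.78, 0.626, 0.0]
wrist_force: [0.4, 0.3, 15.2]
width: 0.003
grip_force: 7.7
```

The force jumps from 5 to 15 N at z≈143, so the platen bears on the blade with about 10 N. I let go and rise straight up.

drive_tool([
  [0, 0, -1, 0, 0],
  [0, 0, -4, 0, 0],
  [0, 0, -15, 0, 0],
  [0, 0, -30, 0, 0],
  [0, 0, -40, 0, 0],
  [0, 0, -40, 0, 0],
  [0, 0, -40, 0, 0],
  [0, 0, 0, 0, 0],
])

```text
t: 32.67
eef_pos: [526.1, -186.2, 315.8]
eef_rot: [0.002, 0.78, 0.626, 0.002]
wrist_force: [-0.2, 0.6, -0.7]
width: 0.005
grip_force: 0.0
```

```bash
python3 - <<'E'
from w import *
st();c=cam('wrist');im,dd=bot.get_image('wrist')
X=pts(c,dd).reshape(-1,3);j=(X[:,2]>125)&(X[:,2]<160)&(np.hypot(X[:,0]-525.3,X[:,1]+185.7)<18);print('pad z',j.sum(),np.median(X[j],0))
E
python3 look.py l9
```

```text
t 32.67 tcp [ 526.1 -186.2  315.8] xdir [0.216 0.976 0.   ] ydir [ 0.976 -0.216  0.005] z [ 0.005 -0.001 -1.   ] F [-0.2  0.6 -0.7] w 0.5 g 0.0 j7 0.2
pad z 700 [ 525.4250711  -185.58867326  141.79944631]
t 32.73 tcp [ 525.5 -185.8  313.9] xdir [0.215 0.977 0.   ] ydir [ 0.977 -0.215  0.002] z [ 0.002 -0.    -1.   ] F [-0.3  0.4  0.1] w 0.3 g 0.0 j7 0.2
pred tip press [   0.4 -249. ] 322.3 world [ 496.7 -316.7  322.3]
scene tip px 249.9 95.9
scene rod58-75 38 med [-72.7  59.4 115.7] p2 [-101.7   58.1   95.7] p98 [-40.8  61.9 131.2]
scene pawl/rod 186 med [-70.   39.5 117.4] p2 [-101.3   22.5  100.9] p98 [-40.1  54.6 134.1]
top tip px 449.3 162.3
top pawl/rod 200 med [-73.1  38.4 119.3] p2 [-103.1   22.5  102.7] p98 [-41.   54.2 136.8]
```

View pics/l9.png

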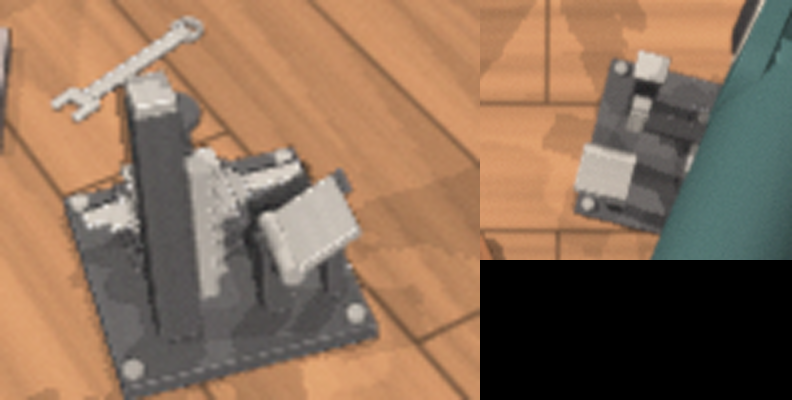

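The pawl lies over on its stop at (310,230). The ram is down with the pad at 142, where it was left, and the wrench at (130,65) is untouched. I hand in.

```bash
python3 -c "
from bench import bot
print(bot.finish_job())"
```

```text
the job is handed in; nothing more can be done
None
```

The job is handed in at about 33 s: the pawl is thrown back on its stop, the rod is back on the bench where it lay, and the press head was left down on the blade after bearing on it with about 10 N.

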